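# Hang the orange carrier on the marking-station rail

## Task

Pick up the orange carrier by its top tab, hook it onto the round rail at the green sleeve, then slide it along, staying hooked on the rail, to the yellow sleeve. Let go and leave it hanging still, centred on the yellow sleeve; leave the blue carrier where it stands.

Things in the scene. Friction and masses are not known exactly. Their poses are not given: they have to be found in the camera images.
- orange_carrier: Orange C-shaped hanger, 0.4 kg, standing on its tray, open side (+x) away from robot. Origin: middle of underside, z up; mm. Tray 70 x 70, load 32 high. Spine x -36..-30. Arm on it, 40 wide (y), top 160 high, with a lip at x 22..28 down to 122. Under the arm an inverted V, 44 wide: hung, the rail's axis runs along y at x 0, 139 above the origin. Grip tab x 14, y 26, 160..200 high.
- blue_carrier: The same hanger in blue, same sizes, origin and axes: a bystander. Orange and blue stand on the table between robot and rail, one to the left and one to the right (either way round), 200 mm tall, each balanced to hang upright.
- green_mark (a point): Point on the rail's axis, middle of the green sleeve (30 long, painted thin). y along the rail, x square to it away from the robot, z up. Rail: fixed level steel bar, 16 mm diameter, 420 long, axis 180 above the table, with a 20 mm post at each end standing 12 above the axis. A fixed green flag, 155 tall, stands 75 beyond the rail (+x).
- yellow_mark (a point): The same for the yellow sleeve on the same rail, 120 to 190 mm to the left or right of the green one: the place to slide to. Axes as for the green one; a yellow flag stands 75 mm beyond it.
Mind the look-alikes: they are no part of the job. Leave any pink look-alike of the orange_carrier alone.

How it is judged:
By the outcome, as a careful person would: the job done as asked, in the order asked, and still so for the second after the job is handed in, with the robot touching nothing.
It also fails if it takes over 45 s, if anything falls off the work surface, if the arm or the gripper's body presses on something with over 40 N, if the wrist force passes 120 N, or if a joint passes its speed limit or range.

## Robot

A 6-joint arm with a two-finger parallel gripper is mounted at the origin on the work surface. World frame = base frame: x ahead of the robot, y to its left, z up, the work surface at z = 0. Lengths are in m, angles in rad, forces in N, time in s.
With the tool pointing down it reaches from about 0.425 to 0.95 m from the base axis. Payload 3.5 kg.
Tool frame: the origin (TCP) lies at the very end of the fingers, on their centre line; the grasp point (between the pads) lies 19 mm behind it; z points along the fingers, y is the line along which they close (so a half turn about z gives the same grasp; the last joint's range is limited). The gripper opens to 85 mm and grips with 20 to 120 N. Pads are 22 mm wide; open, the fingers measure 114 mm over their backs; the gripper's body (76 mm by 85 mm) begins 54 mm behind the grasp point. The pads swing forward as they close: fully open they stand 13 mm farther back than shut.
Start: joints at [1.099, 0.286, 1.577, -0, 1.279, -0.15], TCP at [0.213, 0.64, 0.231] pointing down, gripper open.
Joint ranges: [-2.77, 2.77], [-0.9, 2.22], [0.21, 2.48], [-1.53, 4.67], [0.24, 2.81], [-2.84, 2.84]. Speed limits (rad/s): [2.79, 2.79, 3.14, 3.14, 3.14, 3.14].

## Interface

Orientations are given as a rotation vector (axis times angle).
In Python, from plant import bot gives the robot as it stands.
- The arm moves only by the shell command python3 -m handwheel 'ROWS' [FORCE]. ROWS is JSON, a list that holds one entry, the list of rows, each a list of 5 numbers: the shift along the tool's x, y, z in m, then the turn about the tool's z in rad, then the finger opening in m, from 0 to 0.0854. In form: [[[x, y, z, roll, gripper], ...]]. A call has exactly 8 rows; each row shifts and turns the commanded pose from where the row before left it, along the tool's axes as they then stand; what a row does not reach is not made up. A row lasts 1/12 s, in which the tool goes at most 41.7 mm and 7.16 degrees, less where a joint would pass 70% of its speed; a pose out of reach is approached as far as the arm can. A call is refused whole if a number of a shift passes 0.0417 or a number of a turn 0.125, either way. A call with a gripper value outside its range is refused whole. The fingers move at their own pace and stop on an object; FORCE is the grip in N (left out, the last holds). Time passes only in rows, so rows that do not move let the fingers close, or fill a call up. It gives the time, the measured TCP pose, the force, the opening and the grip force at its end, in the units of the state.
- bot.observe(): the state, without advancing time (a new reading comes with each control period).
- bot.capture(name): name is "scene" or "top" or "wrist"; returns (picture, depth): 384x512x3 uint8, red, green, blue; 384x512 float32, m along the optical axis (not along the pixel's ray), 0 where there is no reading.
- bot.camera_info(name): a dict with "camera_matrix" (3x3 intrinsics, pixels), "extrinsics" (4x4, takes a point from camera to world coordinates). Camera axes: x right, y up, looking along -z (the intrinsics and any distortion apply to the point x, -y, -z); pixel columns grow to the right and rows downward; lengths in m; the calibration is good to about 2 mm. A picture is of the moment at which its call begins: read the wrist's pose just before it. camera_info takes no time and is no camera call; for the wrist camera it gives the pose at the moment of the call.
- bot.sign_off(): hands the job in; it is judged then, once.
Trained networks look in the newest picture that a camera, given by its name, has taken for a name from the list of things; names that differ only in an ending like _2 or _b are one class to them, and where a whole thing is asked for, a point or a joint stands for the part that bears it (a point fixed in the world has none). Each returns a list of dicts, best first, with "confidence" (0 to 1); they miss things now and then, are a little off and sometimes report something else, mostly with a low value. They report only what shows in the picture. A call takes as long as a camera call. They do not tell look-alikes from the thing itself.
- bot.find_in(target, camera): "extent" ([centre column, centre row, width, height] in pixels, round what is visible of it).
- bot.pinpoint(target, camera): "centre" ([column, row] in pixels: a listed point, or the origin of a listed thing).
The state is a dict: "time": time; "joint_positions": joint angles; "joint_vel": joint speeds; "effort": joint torques, N m; "tool_pos": TCP position; "tool_rot": TCP orientation; "wrist_force": force on the tool from outside, world axes, zero at the start; "torque": the same for the moment, N m; "width": finger opening in m; "gripper_force": force on a finger pad.
Only numpy, scipy, OpenCV 4.12 (cv2) and the standard library are available. Lean on these libraries where they do the work, as an engineer would, in place of code of your own. Each camera call takes 0.05 s, during which the arm holds its last target. There are 200 camera calls.

## Working session

There is one attempt and no reset: what is moved stays moved. The work goes in short steps, Python scripts to look and compute and a shell command to move; the robot and the scene stay as the last step left them, time stands still between calls to the robot, and variables do not carry over. Pictures are saved under pics/ and viewed, at most 10 in all, crops included, and the job is handed in when it is done.

```bash
mkdir -p pics; ls
cat > h.py <<'E'
import numpy as np, cv2
from scipy.spatial.transform import Rotation as R
from plant import bot
def world(cam,px,depth=None,z=None,info=None):
    i=info or bot.camera_info(cam);K=np.array(i["camera_matrix"]);T=np.array(i["extrinsics"])
    d=np.array([(px[0]-K[0,2])/K[0,0],-(px[1]-K[1,2])/K[1,1],-1.])
    d=T[:3,:3]@d;o=T[:3,3]
    s=depth if depth is not None else (z-o[2])/d[2]
    return o+s*d
def cloud(cam,depth):
    i=bot.camera_info(cam);K=np.array(i["camera_matrix"]);T=np.array(i["extrinsics"])
    v,u=np.mgrid[:depth.shape[0],:depth.shape[1]]
    p=np.stack([(u-K[0,2])/K[0,0]*depth,-(v-K[1,2])/K[1,1]*depth,-depth],-1)
    return p@T[:3,:3].T+T[:3,3]
E
python3 - <<'E'
from h import *
for c in ("scene","top"):
    p,d=bot.capture(c); cv2.imwrite(f"pics/{c}0.png",p[:,:,::-1]); np.savez(f"{c}0.npz",p=p,d=d)
    i=bot.camera_info(c); print(c,i)
    for t in ("orange_carrier","blue_carrier"): print(t,bot.find_in(t,c))
    for t in ("orange_carrier","green_mark","yellow_mark"): print(t,bot.pinpoint(t,c))
s=bot.observe();print(s["tool_pos"],s["tool_rot"],s["time"])
E
```

```text
pics
scene {'camera_matrix': array([[476.32004576,   0.        , 256.51979905],
       [  0.        , 476.32004576, 196.80723405],
       [  0.        ,   0.        ,   1.        ]]), 'extrinsics': array([[-0.83922158, -0.40816515,  0.3593165 ,  0.93931373],
       [ 0.54365861, -0.6442657 ,  0.53791916,  0.68024271],
       [ 0.01193545,  0.64677888,  0.76258418,  1.06443043],
       [ 0.        ,  0.        ,  0.        ,  1.        ]])}
orange_carrier [{'extent': [225.6, 143.3, 26.9, 65.0], 'confidence': 0.78}, {'extent': [259.5, 122.3, 33.6, 58.3], 'confidence': 0.74}]
blue_carrier [{'extent': [188.9, 255.7, 40.1, 65.8], 'confidence': 0.63}, {'extent': [322.5, 258.7, 41.2, 65.6], 'confidence': 0.61}]
orange_carrier [{'centre': [225.9, 161.6], 'confidence': 0.92}, {'centre': [256.0, 145.7], 'confidence': 0.58}]
green_mark [{'centre': [183.9, 187.1], 'confidence': 0.69}]
yellow_mark [{'centre': [181.2, 187.0], 'confidence': 0.71}, {'centre': [201.6, 226.9], 'confidence': 0.7}]
top {'camera_matrix': array([[364.01007309,   0.        , 250.49033658],
       [  0.        , 364.0100730
[... 158 characters left out ...]
9881633, -0.03177822, -0.03682514, -0.01167041],
       [-0.04151584,  0.16247043,  0.98583964,  0.9090586 ],
       [ 0.        ,  0.        ,  0.        ,  1.        ]])}
orange_carrier [{'extent': [365.9, 226.6, 46.8, 36.3], 'confidence': 0.78}, {'extent': [377.1, 278.4, 57.9, 41.1], 'confidence': 0.66}]
blue_carrier [{'extent': [158.9, 228.7, 56.1, 37.7], 'confidence': 0.96}]
orange_carrier [{'centre': [368.7, 277.7], 'confidence': 0.86}, {'centre': [358.5, 225.1], 'confidence': 0.64}]
green_mark [{'centre': [292.4, 118.9], 'confidence': 0.8}]
yellow_mark [{'centre': [226.7, 113.7], 'confidence': 0.76}]
[0.21344256 0.64037099 0.23136257] [5.03288798e-01 3.10099635e+00 1.24574387e-04] 0.6
```

View pics/scene0.png

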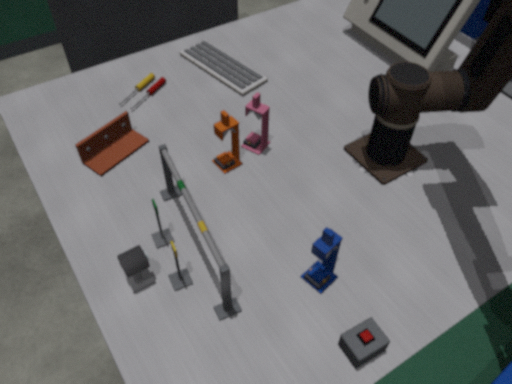

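View pics/top0.png

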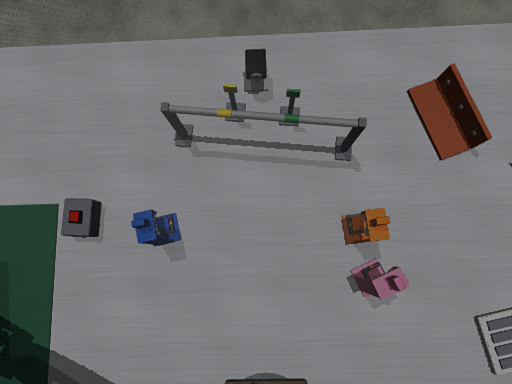

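The scene view shows the orange carrier at about (226,143), with a pink look-alike at (260,122), and the blue one at (322,259). In the top view orange is at (366,226), pink at (377,278) and blue at (158,228). The rail's green sleeve is at (292,119) and its yellow one at (226,114). By colour, the orange one at (366,226) is the target. I'll confirm this in a crop and measure.

Run:
```python
from h import *
out=[]
for c,(u,v,w,h) in (("scene",(195,75,100,110)),("top",(320,170,110,121))):
    f=np.load(f"{c}0.npz"); out.append(cv2.resize(f["p"][v:v+h,u:u+w,::-1],(400,440),interpolation=cv2.INTER_CUBIC))
cv2.imwrite("pics/crop1.png",np.hstack(out))
for c in ("scene","top"):
    f=np.load(f"{c}0.npz");p,d=f["p"],f["d"];P=cloud(c,d);H=cv2.cvtColor(p,cv2.COLOR_RGB2HSV).astype(int)
    box={"scene":(205,95,40,80),"top":(335,195,60,55)}[c]
    M=np.zeros(d.shape,bool);M[box[1]:box[1]+box[3],box[0]:box[0]+box[2]]=1
    m=M&(H[...,0]<20)&(H[...,1]>140)&(d>0)
    Q=P[m];print(c,len(Q))
    for a,b in((.165,.21),(.13,.165),(.04,.11),(.005,.035)):
        q=Q[(Q[:,2]>a)&(Q[:,2]<b)]
        if len(q)>5:
            r=cv2.minAreaRect((q[:,:2]*1000).astype(np.float32));print(a,len(q),q.mean(0).round(3),r,q[:,2].max().round(3))
    for n,(l,hh) in dict(green=(50,85),yellow=(22,35)).items():
        m=(H[...,0]>l)&(H[...,0]<hh)&(H[...,1]>120)&(H[...,2]>60)&(d>0)&(P[...,0]>.4)&(P[...,2]>.13)&(P[...,2]<.22)
        q=P[m];
        if len(q):print(n,len(q),q.mean(0).round(4),q.min(0).round(3),q.max(0).round(3))
    m=(P[...,2]>.175)&(P[...,2]<.196)&(P[...,0]>.45)&(abs(P[...,1])<.35)&(H[...,1]<60)&(d>0)
    q=P[m];print("rail",len(q),q.min(0).round(3),q.max(0).round(3),cv2.fitLine((q[:,:2]).astype(np.float32),cv2.DIST_HUBER,0,.01,.01).ravel(),q[:,2].mean())
print(world("top",(292.4,118.9),z=.18),world("top",(226.7,113.7),z=.18))
print(world("top",(358.5,225.1),z=0),world("scene",(225.9,161.6),z=0))
```

```text
scene 684
0.165 87 [ 0.443 -0.23   0.185] ((435.9193115234375, -231.7178497314453), (25.97452735900879, 37.83869552612305), 87.25496673583984) 0.203
0.13 213 [ 0.444 -0.23   0.155] ((438.3418884277344, -234.0828857421875), (62.82871627807617, 36.956748962402344), 5.976637363433838) 0.165
0.04 81 [ 0.409 -0.235  0.076] ((409.4642028808594, -235.19537353515625), (5.224991798400879, 27.047115325927734), 5.884124755859375) 0.11
0.005 229 [ 0.437 -0.228  0.02 ] ((438.6773376464844, -233.62118530273438), (68.879638671875, 63.576419830322266), 7.9990553855896) 0.035
green 34 [ 0.6652 -0.0723  0.187 ] [ 0.657 -0.083  0.153] [ 0.738 -0.061  0.193]
yellow 67 [0.7009 0.0665 0.1791] [0.673 0.048 0.15 ] [0.757 0.082 0.193]
rail 873 [ 0.458 -0.222  0.176] [0.705 0.233 0.196] [0.12619159 0.9920059  0.67266405 0.01659212] 0.18699844927834525
top 1038
0.165 125 [ 0.44  -0.235  0.196] ((440.3537292480469, -238.06297302246094), (13.793383598327637, 25.65870475769043), 4.928844928741455) 0.204
0.13 507 [ 0.435 -0.237  0.161] ((436.1562194824219, -238.29383850097656), (62.89604568481445, 40.4157829284668), 5.5824503898620605) 0.165
0.04 7 [ 0.408 -0.224  0.074] ((406.92401123046875, -223.7528839111328), (0.8123562335968018, 3.954542636871338), 84.34136962890625) 0.103
0.005 350 [ 0.437 -0.228  0.019] ((441.1520690917969, -227.4843292236328), (68.61676025390625, 54.97572708129883), 14.064757347106934) 0.035
green 99 [ 0.6758 -0.0761  0.1817] [ 0.654 -0.096  0.154] [ 0.739 -0.06   0.192]
yellow 87 [0.7048 0.0639 0.1769] [0.673 0.045 0.151] [0.757 0.081 0.192]
rail 1431 [ 0.632 -0.225  0.175] [0.704 0.2   0.196] [ 0.12443777  0.99222744  0.6659314  -0.01677781] 0.1870376966672013
[ 0.65949171 -0.0762649   0.18      ] [0.6767461 0.0614983 0.18     ]
[ 0.44676934 -0.24246733  0.        ] [ 0.44017471 -0.24278423  0.        ]
```

View pics/crop1.png

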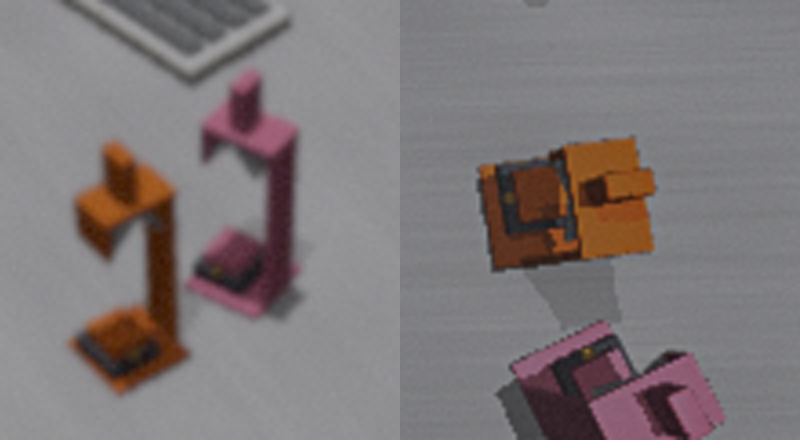

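The crop confirms that the upper, orange-coloured one (scene (226,143), top (366,226)) is the target and the other is pink. Its origin is at about (0.439, -0.236) with yaw about +5.6°, and the rail's y axis points to 82.8°. I'll turn the tool y axis onto the carrier's y, then arc around to it.

```bash
python3 -m handwheel '[[[0,0,-0.01,-0.105,0.085],[0,0,-0.01,-0.105,0.085],[0,0,-0.01,-0.105,0.085],[0,0,-0.01,-0.105,0.085],[-0.0164,-0.0292,0,0,0.085],[-0.0164,-0.0292,0,0,0.085],[-0.0164,-0.0292,0,0,0.085],[-0.0164,-0.0292,0,0,0.085]]]' 60
python3 -m handwheel '[[[-0.0164,-0.0292,0,0,0.085],[-0.0164,-0.0292,0,0,0.085],[-0.0164,-0.0292,0,0,0.085],[-0.0164,-0.0292,0,0,0.085],[-0.0164,-0.0292,0,0,0.085],[-0.0164,-0.0292,0,0,0.085],[-0.0164,-0.0292,0,0,0.085],[-0.0164,-0.0292,0,0,0.085]]]'
```

```text
time: 1.27
tool_pos: [0.2906, 0.5294, 0.2715]
tool_rot: [-0.156, 3.137, 0.0]
wrist_force: [1.0, 0.4, -0.7]
width: 0.0848
gripper_force: 0.0
time: 1.93
tool_pos: [0.4443, 0.3095, 0.2717]
tool_rot: [-0.154, 3.137, 0.0]
wrist_force: [0.6, -0.1, -0.2]
width: 0.0849
gripper_force: 0.0
```

```bash
python3 -m handwheel '[[[-0.0164,-0.0292,0,0,0.085],[-0.0164,-0.0292,0,0,0.085],[-0.0164,-0.0292,0,0,0.085],[-0.0164,-0.0292,0,0,0.085],[0.0102,-0.0355,0,0,0.085],[0.0102,-0.0355,0,0,0.085],[0.0102,-0.0355,0,0,0.085],[0.0102,-0.0355,0,0,0.085]]]'
python3 -m handwheel '[[[0.0102,-0.0355,0,0,0.085],[0.0102,-0.0355,0,0,0.085],[0.0102,-0.0355,0,0,0.085],[0.0102,-0.0355,0,0,0.085],[0.0102,-0.0355,0,0,0.085],[0.0102,-0.0355,0,0,0.085],[0.0102,-0.0355,0,0,0.085],[0.0102,-0.0355,0,0,0.085]]]'
python3 - <<'E'
from h import *
s=bot.observe();p,d=bot.capture("wrist");P=cloud("wrist",d);cv2.imwrite("pics/w1.png",p[:,:,::-1])
Rt=R.from_rotvec(s["tool_rot"]).as_matrix();print(s["tool_pos"],np.degrees(np.arctan2(Rt[1,1],Rt[0,1])),s["joint_positions"])
H=cv2.cvtColor(p,cv2.COLOR_RGB2HSV).astype(int)
m=(H[...,0]<20)&(H[...,1]>140)&(d>0)&(np.hypot(P[...,0]-.44,P[...,1]+.236)<.06)
Q=P[m]
for a,b in((.192,.21),(.15,.168)):
    q=Q[(Q[:,2]>a)&(Q[:,2]<b)]
    if len(q)>5:print(a,len(q),cv2.minAreaRect((q[:,:2]*1000).astype(np.float32)),np.median(q[:,2]))
E
```

```text
time: 2.6
tool_pos: [0.4933, 0.0543, 0.2715]
tool_rot: [-0.155, 3.137, -0.0]
wrist_force: [0.9, -0.9, 0.7]
width: 0.0851
gripper_force: 0.0
time: 3.27
tool_pos: [0.4397, -0.2366, 0.2717]
tool_rot: [-0.154, 3.137, -0.001]
wrist_force: [0.6, 1.1, -0.3]
width: 0.085
gripper_force: 0.0
[ 0.4396606 -0.2365647  0.2717305] 95.61297441153278 [-6.97177622e-01 -1.40346051e-01  1.95444508e+00  9.44901269e-05
  1.32648862e+00 -2.36596189e+00]
0.192 670 ((439.73516845703125, -246.464111328125), (14.085874557495117, 20.930692672729492), 5.222556114196777) 0.19961693497117924
0.15 2204 ((434.662841796875, -246.568359375), (61.76559066772461, 37.51396942138672), 4.247509479522705) 0.15987416779029648
```

View pics/w1.png

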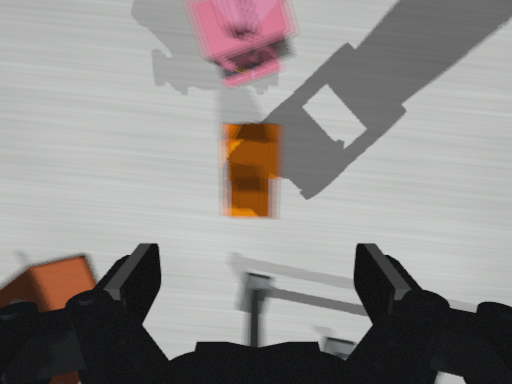

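The wrist view (blurred, still moving) shows orange at (252,170), centred between the fingers at cols 150 and 365, with pink above at (240,40). I'll measure again now that the arm is at rest.

```bash
python3 -m handwheel '[[[0,0,0,0,0.085],[0,0,0,0,0.085],[0,0,0,0,0.085],[0,0,0,0,0.085],[0,0,0,0,0.085],[0,0,0,0,0.085],[0,0,0,0,0.085],[0,0,0,0,0.085]]]'
python3 - <<'E'
from h import *
s=bot.observe();i=bot.camera_info("wrist");p,d=bot.capture("wrist");P=cloud("wrist",d);cv2.imwrite("pics/w2.png",p[:,:,::-1])
print(s["tool_pos"])
m=(d>0)&(np.hypot(P[...,0]-.44,P[...,1]+.236)<.045)
Q=P[m]
for a,b in((.192,.206),(.15,.168)):
    q=Q[(Q[:,2]>a)&(Q[:,2]<b)]
    print(a,len(q),cv2.minAreaRect((q[:,:2]*1000).astype(np.float32)),np.median(q[:,2]),q.mean(0))
    r=(P[...,2]>a)&(P[...,2]<b)&m; v,u=np.nonzero(r);print(u.min(),u.max(),v.min(),v.max())
E
```

```text
time: 3.98
tool_pos: [0.4405, -0.2343, 0.2714]
tool_rot: [-0.156, 3.138, -0.0]
wrist_force: [0.2, 0.3, 0.7]
width: 0.0848
gripper_force: 0.0
[ 0.44054707 -0.2343338   0.27141052]
0.192 812 ((440.7093811035156, -238.67300415039062), (14.208122253417969, 25.654075622558594), 5.781483173370361) 0.199524552884131 [ 0.43981043 -0.2385692   0.19909104]
233 270 189 210
0.15 2836 ((436.9410705566406, -238.84274291992188), (64.32642364501953, 40.053096771240234), 5.283438682556152) 0.15979394051628562 [ 0.42999679 -0.23931944  0.15980312]
227 278 139 218
```

View pics/w2.png

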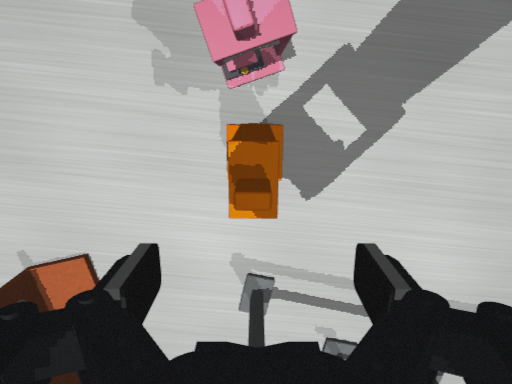

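The wrist view at rest shows the orange tab at (252,200). The pad midline is at col about 257, so I need about 3 mm toward -y. Next I descend and grip.

```bash
python3 -m handwheel '[[[0,-0.003,0.02,0,0.085],[0,0,0.02,0,0.085],[0,0,0.02,0,0.085],[0,0,0.02,0,0.085],[0,0,0.015,0,0.085],[0,0,0.01,0,0.085],[0,0,0,0,0.085],[0,0,0,0,0.085]]]'
python3 -m handwheel '[[[0,0,0,0,0.0],[0,0,0,0,0.0],[0,0,0,0,0.0],[0,0,0,0,0.0],[0,0,0,0,0.0],[0,0,0,0,0.0],[0,0,0,0,0.0],[0,0,0,0,0.0]]]' 70
```

```text
time: 4.7
tool_pos: [0.4406, -0.2378, 0.1663]
tool_rot: [0.154, -3.137, -0.001]
wrist_force: [-0.3, -0.7, 0.4]
width: 0.0848
gripper_force: 0.0
time: 5.37
tool_pos: [0.4411, -0.238, 0.1671]
tool_rot: [-0.154, 3.137, -0.001]
wrist_force: [0.6, 0.8, 3.4]
width: 0.0247
gripper_force: 69.3
```

```bash
python3 -m handwheel '[[[0,0,-0.005,0,0],[0,0,-0.01,0,0],[0,0,-0.015,0,0],[0,0,-0.02,0,0],[0,0,-0.02,0,0],[0,0,-0.015,0,0],[0,0,-0.005,0,0],[0,0,0,0,0]]]'
python3 - <<'E'
from h import *
for c in ("scene","top"):
    f=np.load(f"{c}0.npz");p,d=f["p"],f["d"];P=cloud(c,d);H=cv2.cvtColor(p,cv2.COLOR_RGB2HSV).astype(int)
    dl=P[...,0]-(.6695+.1254*P[...,1])
    rm=(abs(dl)<.012)&(P[...,2]>.176)&(P[...,2]<.2)&(d>0)&(P[...,1]<.175)&(P[...,1]>-.205)
    q=P[rm];L=cv2.fitLine(q[:,:2].astype(np.float32),cv2.DIST_HUBER,0,.01,.01).ravel();print(c,len(q),L,np.percentile(q[:,2],[10,50,90]))
    for n,(l,hh) in dict(green=(50,85),yellow=(20,35)).items():
        m=rm&(H[...,0]>l)&(H[...,0]<hh)&(H[...,1]>100); q=P[m]; t=q@[L[0],L[1],0]; mid=(t.min()+t.max())/2
        t0=L[2:]@L[:2]; print(n,len(q),np.ptp(t),L[2:]+(mid-t0)*L[:2], q.mean(0))
s=bot.observe();print(s["tool_pos"],s["wrist_force"],s["width"])
E
```

```text
time: 6.03
tool_pos: [0.441, -0.2382, 0.2579]
tool_rot: [-0.154, 3.136, -0.003]
wrist_force: [0.4, -0.3, -3.2]
width: 0.0251
gripper_force: 69.0
scene 840 [0.12329366 0.99237025 0.6710468  0.00207849] [0.18299437 0.18691616 0.18980048]
green 40 0.024456308144660214 [ 0.66167836 -0.07332648] [ 0.66294633 -0.07217641  0.1876758 ]
yellow 64 0.0329914574831775 [0.67930202 0.06852345] [0.68001472 0.06835027 0.18827148]
top 1422 [ 0.12396699  0.9922863   0.6659038  -0.01734776] [0.18280636 0.18722277 0.18957367]
green 97 0.028153721611561967 [ 0.65885455 -0.07377308] [ 0.65946308 -0.07383676  0.1879676 ]
yellow 101 0.02964034323173864 [0.67642284 0.0668512 ] [0.67681002 0.0672112  0.18791652]
[ 0.44103854 -0.23824947  0.25788517] [ 0.41720628 -0.31162382 -3.21936746] 0.02510239413006481
```

```bash
python3 -m handwheel '[[[-0.0073,0.0081,0,0,0],[-0.022,0.0243,0,0,0],[-0.022,0.0243,0,0,0],[-0.022,0.0243,0,0,0],[-0.022,0.0243,0,0,0],[-0.022,0.0243,0,0,0],[-0.022,0.0243,0,0,0],[-0.0073,0.0081,0,0,0]]]'
python3 -m handwheel '[[[0,0,0,0.037,0],[0,0,0,0.037,0],[0,0,0,0.037,0],[0,0,0,0.037,0],[0,0,0,0.037,0],[0,0,0,0.037,0],[0,0,0,0,0],[0,0,0,0,0]]]'
python3 - <<'E'
from h import *
s=bot.observe();print(s["tool_pos"],s["wrist_force"],s["width"])
Rt=R.from_rotvec(s["tool_rot"]).as_matrix();print(np.degrees(np.arctan2(Rt[1,1],Rt[0,1])))
ims=[]
for c in ("scene","top"):
    p,d=bot.capture(c);np.savez(f"{c}1.npz",p=p,d=d)
    P=cloud(c,d);H=cv2.cvtColor(p,cv2.COLOR_RGB2HSV).astype(int)
    m=(H[...,0]<20)&(H[...,1]>140)&(d>0)&(np.hypot(P[...,0]-.571,P[...,1]+.063)<.07);Q=P[m]
    for a,b in((.235,.262),(.09,.14)):
        q=Q[(Q[:,2]>a)&(Q[:,2]<b)]
        if len(q)>5: print(c,a,len(q),cv2.minAreaRect((q[:,:2]*1000).astype(np.float32)),q[:,2].min(),q[:,2].max())
    ims.append(p)
cv2.imwrite("pics/pre.png",cv2.resize(np.hstack([ims[0][100:300,120:300],ims[1][70:270,200:380]]),(720,400),interpolation=cv2.INTER_CUBIC)[:,:,::-1])
E
```

```text
time: 6.7
tool_pos: [0.5716, -0.0577, 0.2539]
tool_rot: [0.159, -3.135, -0.006]
wrist_force: [-0.6, -0.3, -2.2]
width: 0.0247
gripper_force: 69.5
time: 7.37
tool_pos: [0.57, -0.0618, 0.2547]
tool_rot: [-0.193, -3.133, -0.001]
wrist_force: [-0.1, 0.2, -3.8]
width: 0.025
gripper_force: 69.5
[ 0.5699507  -0.06180262  0.2546712 ] [-0.14770524  0.1537753  -3.81668194] 0.024991137165556516
82.96436995359655
scene 0.235 218 ((568.1119384765625, -59.39629364013672), (39.980899810791016, 60.376468658447266), 82.74015808105469) 0.2353639211529891 0.2619264151891384
scene 0.09 370 ((568.9219360351562, -58.585540771484375), (66.65755462646484, 64.23751831054688), 81.13915252685547) 0.09031479274083942 0.13985484639714008
```

View pics/pre.png

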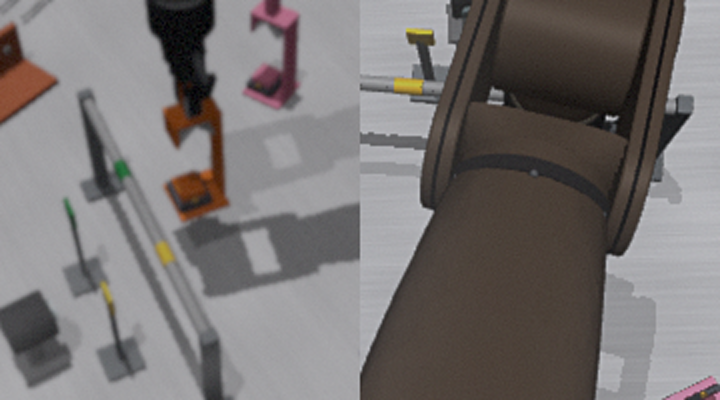

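The picture shows the carrier hanging upright at (195,160), its open side facing the rail, level with the green sleeve at (122,170). I'll move in over the rail, then lower.

```bash
python3 -m handwheel '[[[-0.006,-0.0015,0,0,0],[-0.014,0,0,0,0],[-0.016,0,0,0,0],[-0.018,0,0,0,0],[-0.018,0,0,0,0],[-0.013,0,0,0,0],[-0.006,0,0,0,0],[0,0,0,0,0]]]'
python3 -m handwheel '[[[0,0,0.004,0,0],[0,0,0.008,0,0],[0,0,0.008,0,0],[0,0,0.008,0,0],[0,0,0.006,0,0],[0,0,0.002,0,0],[0,0,0,0,0],[0,0,0,0,0]]]'
python3 - <<'E'
from h import *
s=bot.observe();print(s["tool_pos"],s["wrist_force"],s["torque"])
p,d=bot.capture("scene")
cv2.imwrite("pics/hook.png",cv2.resize(p[110:270,120:280],(640,640))[:600,:,::-1])
E
```

```text
time: 8.13
tool_pos: [0.6617, -0.0753, 0.2558]
tool_rot: [-0.194, -3.135, -0.0]
wrist_force: [-0.4, -0.4, -3.5]
width: 0.025
gripper_force: 69.5
time: 8.8
tool_pos: [0.6608, -0.0749, 0.2203]
tool_rot: [0.194, 3.136, 0.0]
wrist_force: [-0.5, 0.8, -3.7]
width: 0.0252
gripper_force: 69.5
[ 0.6607573  -0.07493798  0.22031012] [-0.519494   0.8133147 -3.7027777] [-0.03606788 -0.04581274 -0.03789604]
```

View pics/hook.png

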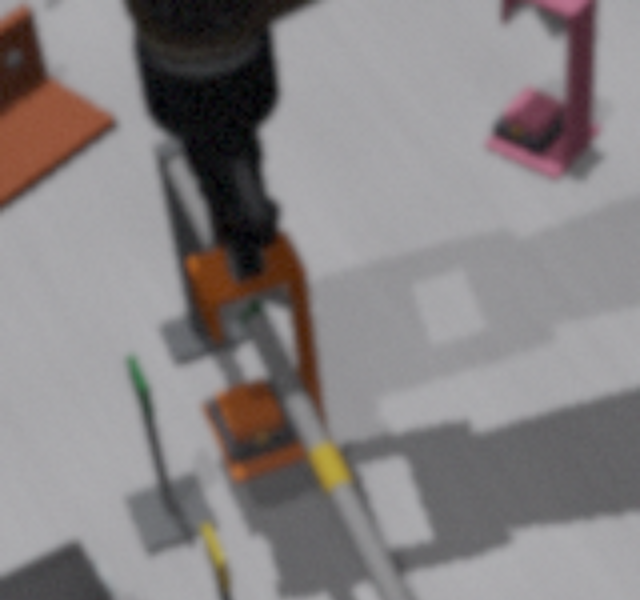

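The picture shows the rail running through the C under the arm at (250,300), with the lip on the far side. I'll lower until the wrist force shows contact.

```bash
python3 -m handwheel '[[[0,0,0.003,0,0],[0,0,0.003,0,0],[0,0,0.002,0,0],[0,0,0.001,0,0],[0,0,0,0,0],[0,0,0,0,0],[0,0,0,0,0],[0,0,0,0,0]]]'
python3 -m handwheel '[[[0,0,0.001,0,0],[0,0,0.001,0,0],[0,0,0.001,0,0],[0,0,0,0,0],[0,0,0,0,0],[0,0,0,0,0],[0,0,0,0,0],[0,0,0,0,0]]]'
```

```text
time: 9.52
tool_pos: [0.6609, -0.075, 0.2115]
tool_rot: [0.194, 3.135, -0.0]
wrist_force: [-0.5, 0.3, -3.3]
width: 0.0252
gripper_force: 69.5
time: 10.18
tool_pos: [0.661, -0.075, 0.2085]
tool_rot: [0.194, 3.135, -0.0]
wrist_force: [1.7, -0.0, -2.3]
width: 0.0247
gripper_force: 69.8
```

```bash
python3 -m handwheel '[[[-0.001,0,0,0,0],[0,0,0.001,0,0],[0,0,0,0,0],[0,0,0,0,0],[0,0,0,0,0],[0,0,0,0,0],[0,0,0,0,0],[0,0,0,0,0]]]'
```

```text
time: 10.85
tool_pos: [0.6614, -0.075, 0.2084]
tool_rot: [-0.194, -3.135, 0.0]
wrist_force: [-5.2, 2.1, 5.8]
width: 0.0251
gripper_force: 70.4
```

```bash
python3 -m handwheel '[[[0.0005,0,-0.001,0,0],[0,0.002,0,0,0],[0,0.004,0,0,0],[0,0.006,0,0,0],[0,0.007,0,0,0],[0,0.008,0,0,0],[0,0.008,0,0,0],[0,0.008,0,0,0]]]'
```

```text
time: 11.52
tool_pos: [0.6664, -0.0342, 0.2084]
tool_rot: [-0.194, -3.135, 0.007]
wrist_force: [-3.9, -4.8, 3.3]
width: 0.0252
gripper_force: 70.2
```

```bash
python3 -m handwheel '[[[0.0003,0.008,0,0,0],[0,0.008,0,0,0],[0,0.008,0,0,0],[0,0.008,0,0,0],[0,0.008,0,0,0],[0,0.008,0,0,0],[0,0.006,0,0,0],[0,0.004,0,0,0]]]'
python3 -m handwheel '[[[0,0.008,0,0,0],[0,0.008,0,0,0],[0,0.007,0,0,0],[0,0.006,0,0,0],[0,0.004,0,0,0],[0,0.002,0,0,0],[0,0,0,0,0],[0,0,0,0,0]]]'
python3 - <<'E'
from h import *
s=bot.observe();print(s["tool_pos"],s["wrist_force"])
f=np.load("scene0.npz");p,d=bot.capture("scene");np.savez("scene2.npz",p=p,d=d)
P=cloud("scene",d);H=cv2.cvtColor(p,cv2.COLOR_RGB2HSV).astype(int)
t=s["tool_pos"]
m=(H[...,0]<20)&(H[...,1]>140)&(d>0)&(np.hypot(P[...,0]-t[0],P[...,1]-t[1])<.07);Q=P[m]
ey=np.array([.1237,.9923,0])
for a,b in((.194,.21),(.16,.21),(.04,.08)):
    q=Q[(Q[:,2]>a)&(Q[:,2]<b)]
    if len(q)>5: print(a,len(q),cv2.minAreaRect((q[:,:2]*1000).astype(np.float32)),np.percentile(q@ey,[1,99]))
print("tool s",t@ey,"origin pin",[ (r["centre"],world("scene",r["centre"],z=.0415)) for r in bot.pinpoint("orange_carrier","scene")], bot.pinpoint("yellow_mark","scene"))
cv2.imwrite("pics/slid.png",cv2.resize(p[130:290,120:280],(600,600),interpolation=cv2.INTER_CUBIC)[:,:,::-1])
E
```

```text
time: 12.18
tool_pos: [0.6736, 0.024, 0.2084]
tool_rot: [0.194, 3.135, -0.006]
wrist_force: [-2.5, -5.2, 2.5]
width: 0.0251
gripper_force: 70.2
time: 12.85
tool_pos: [0.6779, 0.0589, 0.2084]
tool_rot: [0.194, 3.135, -0.004]
wrist_force: [-2.5, -4.8, 3.2]
width: 0.0249
gripper_force: 70.2
[0.67790205 0.05894931 0.20839657] [-2.53890873 -4.79545315  3.24993579]
0.194 205 ((675.8585205078125, 61.743038177490234), (37.76926040649414, 60.204376220703125), 82.2562255859375) [0.12713335 0.16346658]
0.16 239 ((675.7180786132812, 61.76213455200195), (37.76926040649414, 60.48781967163086), 82.2562255859375) [0.12739802 0.16340915]
0.04 283 ((687.5772705078125, 66.59083557128906), (52.351768493652344, 49.169498443603516), 82.96170806884766) [0.12606162 0.17700443]
tool s 0.14235188771346796 origin pin [([253.3, 144.0], array([ 0.34877039, -0.22730299,  0.0415    ])), ([204.7, 255.0], array([0.67457076, 0.0511769 , 0.0415    ]))] []
```

View pics/slid.png

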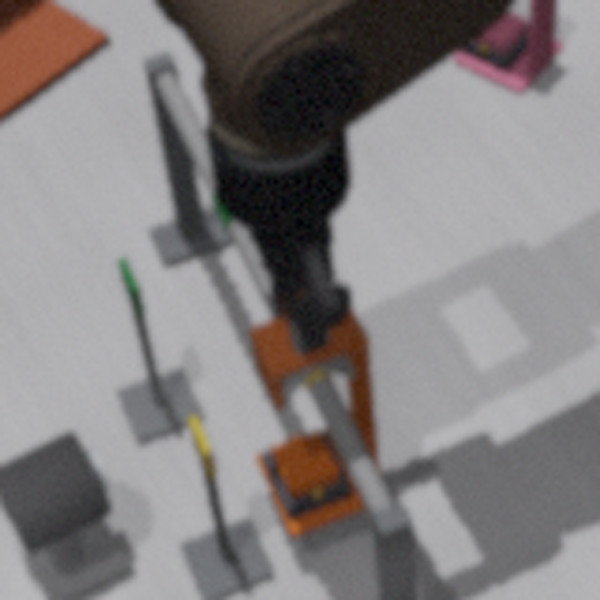

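The picture shows the carrier hooked, with a bit of the yellow sleeve just showing at (315,378) past the arm's near edge, so it needs about 7 mm more. I'll finish the slide and relieve the preload.

```bash
python3 -m handwheel '[[[0.0002,0.002,0,0,0],[0,0.002,0,0,0],[0,0.002,0,0,0],[0,0.001,0,0,0],[0,0,-0.0003,0,0],[0,0,0,0,0],[0,0,0,0,0],[0,0,0,0,0]]]'
python3 - <<'E'
from h import *
s=bot.observe();t=s["tool_pos"];ey=np.array([.1237,.9923,0]);print(t@ey,s["wrist_force"],s["torque"],s["tool_rot"])
p,d=bot.capture("scene");P=cloud("scene",d);H=cv2.cvtColor(p,cv2.COLOR_RGB2HSV).astype(int)
y=(H[...,0]>20)&(H[...,0]<35)&(H[...,1]>100)&(abs(P[...,0]-.678)<.03)&(P[...,2]>.15)&(P[...,2]<.2)
print("yellow visible",y.sum(),np.round((P[y]@ey),3))
E
```

```text
time: 13.67
tool_pos: [0.6788, 0.0667, 0.2085]
tool_rot: [0.195, 3.134, -0.0]
wrist_force: [-1.5, -3.9, 0.2]
width: 0.025
gripper_force: 70.0
0.15016031895866555 [-1.4716911  -3.94184998  0.15978508] [-0.65706783  0.10036553  0.01269198] [ 1.94708874e-01  3.13445125e+00 -1.88253180e-04]
yellow visible 0 []
```

```bash
python3 -m handwheel '[[[0,-0.0007,0,0,0],[0,0,0,0,0],[0,0,0,0,0.03],[0,0,0,0,0.035],[0,0,0,0,0.05],[0,0,0,0,0.07],[0,0,0,0,0.07],[0,0,0,0,0.07]]]'
python3 -m handwheel '[[[0,0,-0.005,0,0.07],[0,0,-0.01,0,0.07],[0,0,-0.02,0,0.07],[0,0,-0.03,0,0.07],[0,0,-0.03,0,0.07],[0,0,-0.02,0,0.07],[0.02,0,0,0,0.07],[0.03,0,0,0,0.07]]]'
python3 -m handwheel '[[[0.04,0,0,0,0.07],[0.04,0,0,0,0.07],[0.04,0,0,0,0.07],[0.03,0,0,0,0.07],[0.02,0,0,0,0.07],[0.01,0,0,0,0.07],[0,0,0,0,0.07],[0,0,0,0,0.07]]]'
python3 - <<'E'
from h import *
ey=np.array([.1237,.9923,0]);ims=[]
for c in ("scene","top"):
    for k in range(2):
        p,d=bot.capture(c);P=cloud(c,d);H=cv2.cvtColor(p,cv2.COLOR_RGB2HSV).astype(int)
        m=(H[...,0]<20)&(H[...,1]>140)&(d>0)&(np.hypot(P[...,0]-.678,P[...,1]-.066)<.08);Q=P[m]
        for a,b in((.22,.26),(.194,.206),(.045,.08)):
            q=Q[(Q[:,2]>a)&(Q[:,2]<b)]
            if len(q)>5: print(c,a,len(q),np.percentile(q@ey,[1,99]).round(4),q.mean(0).round(4),np.round(cv2.minAreaRect((q[:,:2]*1000).astype(np.float32))[2],1))
    ims.append(p)
cv2.imwrite("pics/end.png",np.hstack([cv2.resize(ims[0][130:290,120:280],(400,400)),cv2.resize(ims[1][60:220,150:310],(400,400))])[:,:,::-1])
print(bot.observe()["tool_pos"])
E
```

```text
time: 14.38
tool_pos: [0.6783, 0.0665, 0.2086]
tool_rot: [0.194, 3.136, 0.0]
wrist_force: [0.3, -0.1, 0.5]
width: 0.07
gripper_force: 0.0
time: 15.05
tool_pos: [0.6305, 0.0719, 0.3272]
tool_rot: [0.195, 3.129, 0.0]
wrist_force: [-1.1, 0.4, -0.9]
width: 0.0697
gripper_force: 0.0
time: 15.72
tool_pos: [0.4507, 0.0946, 0.3247]
tool_rot: [0.194, 3.133, 0.0]
wrist_force: [-0.2, 0.2, 0.5]
width: 0.0694
gripper_force: 0.0
scene 0.22 82 [0.1425 0.1651] [0.6806 0.0732 0.2362] 1.3
scene 0.194 305 [0.1357 0.1709] [0.6774 0.0725 0.2015] 80.5
scene 0.045 297 [0.1341 0.1858] [0.6892 0.077  0.0653] 84.4
scene 0.22 84 [0.1442 0.1645] [0.6806 0.0734 0.2353] 6.0
scene 0.194 308 [0.1344 0.1715] [0.6775 0.0722 0.2014] 81.7
scene 0.045 296 [0.135  0.1854] [0.6893 0.0772 0.0653] 86.0
top 0.22 87 [0.1362 0.1608] [0.6779 0.0654 0.2416] 88.2
top 0.194 366 [0.1295 0.1682] [0.6661 0.0646 0.202 ] 81.3
top 0.045 205 [0.1154 0.1817] [0.6729 0.0508 0.0553] 82.8
top 0.22 86 [0.1365 0.161 ] [0.6778 0.0655 0.242 ] 85.1
top 0.194 371 [0.1295 0.168 ] [0.6661 0.0646 0.2021] 82.5
top 0.045 197 [0.1152 0.182 ] [0.6727 0.05   0.0551] 82.9
[0.45105047 0.09440146 0.32344675]
```

View pics/end.png

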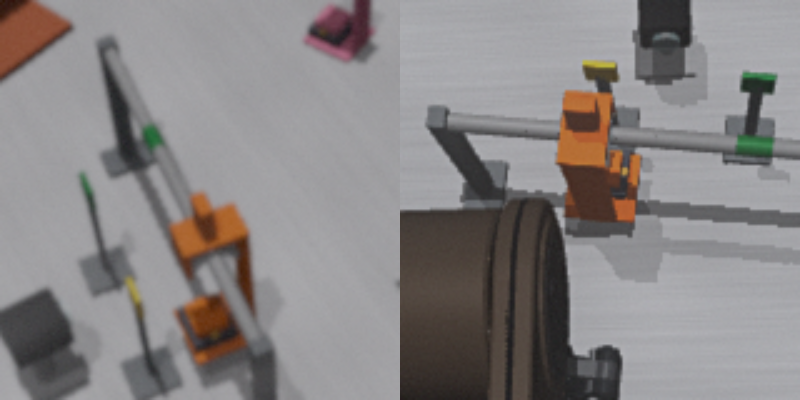

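The end views show the carrier hanging upright on the rail at the yellow sleeve (scene crop (210,240), top crop (585,130)). It is centred to within about 1.5 mm, still across repeated captures, and the gripper is well clear. Handing in.

```bash
python3 -c "
from plant import bot
print(bot.sign_off())"
```

```text
the job is handed in; nothing more can be done
None
```

The orange carrier was hooked at the green sleeve, slid along the rail and released; it hangs still within about 1.5 mm of the yellow sleeve's centre, the blue and pink carriers were left alone, and the job was handed in at about 16 s with no verdict shown.

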